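Let the rollers out of the wide dispenser

TASK

Two hair-roller dispensers stand on the barber's desk. On the wider one, draw the slide gate straight out by its upright tab until it hits its end stop, so that the two rollers in that hopper drop down the chute into its catch pan; then let go. Leave the gate of the narrow dispenser shut.

Things in the scene. Friction and masses are not known exactly. Their poses are not given: they have to be found in the camera images.
- wide_gate_tab (a point): Black pull tab of the wide dispenser's gate: upright block 30 mm (x) by 16 mm (y), from 30 mm below this point to 20 mm above it. The point is on its centre line, 134 mm above the desk, and moves with the gate. z up; x points level from tab to dispenser: draw along -x, roughly towards the robot (yaw within 12 degrees). Free all round; the hopper's lip is 60 mm behind the tab's centre when shut.
- wide_gate (a joint): How far the wide dispenser's gate is drawn out, m: 0 shut, 0.08 at its hard end stop; starts at 0 to 0.006, has about 3 N of friction, stays where left. The gate is a steel blade 94 mm wide, 4 mm thick, top face 102 mm above the desk, out of the front below the hopper. The dispenser is grey sheet metal, 108 mm wide, 196 mm high, fixed to the desk.
- narrow_gate (a joint): The same for the narrow dispenser: 60 mm wide, otherwise alike, with the same tab, thin rods in its hopper; it stands to the left or the right of the wide one, tabs at least 100 mm apart, and its gate stays shut.
- roller_1: One of two ribbed grey hair rollers, 26 mm in diameter, 86 mm long, lying on the wide dispenser's gate behind its clear window. Origin on the rim below its middle as built, 13 mm from its axis (its y). With the gate fully out it falls by itself down the sloping chute into the aluminium pan at the dispenser's foot.
- roller_2: The other of the two rollers, like roller_1.

How it is judged:
By the outcome, as a careful person would: the job done as asked, in the order asked, and still so for the second after the job is handed in, with the robot touching nothing.
It also fails if it takes over 32 s, if anything falls off the work surface, if the arm or the gripper's body presses on something with over 40 N, if the wrist force passes 120 N, or if a joint passes its speed limit or range.

ROBOT

A 6-joint arm with a two-finger parallel gripper is mounted at the origin on a cart in front of the work surface, level with it; the furniture and walls round the work are solid. World frame = base frame: x ahead of the robot, y to its left, z up, the work surface at z = 0. Lengths are in m, angles in rad, forces in N, time in s.
With the tool pointing down it reaches from about 0.3 to 0.825 m from the base axis. Payload 5.4 kg.
Tool frame: the origin (TCP) lies on the centre line of the jaws, within the pads' length; the fingertips stand 14 mm ahead of it and the grasp point (between the pads) lies 5 mm behind it; z points along the fingers, y is the line along which they close (so a half turn about z gives the same grasp; the last joint's range is limited). The gripper opens to 92 mm and grips with 3 to 60 N. Pads are 20 mm wide; open, the fingers measure 128 mm over their backs; the gripper's body (75 mm by 189 mm) begins 69 mm behind the grasp point.
Start: joints at [1.075, 0.158, 1.597, -0, 1.386, -0.21], TCP at [0.162, 0.552, 0.229] pointing down, gripper open.
Joint ranges: [-2.91, 2.91], [-0.94, 2.29], [0.18, 2.7], [-1.29, 4.43], [0.17, 2.64], [-3, 3]. Speed limits (rad/s): [2.57, 2.57, 3.14, 3.14, 3.14, 3.14].

INTERFACE

Orientations are given as a unit quaternion [x, y, z, w].
In Python, from plant import r gives the robot as it stands. The module is installed in compiled form; this text tells all that it offers.
- The arm moves only by the tool step_arm, never from a script. Its argument "targets" is a list that holds one entry, the list of rows, each a list of 7 numbers: the shift along the tool's x, y, z scaled (see below), then the turn, a rotation vector about the tool's x, y, z scaled (see below), then the opening, from 0 (shut) to 1 (fully open). A call has 1 to 8 rows; each row shifts and turns the commanded pose from where the row before left it, along the tool's axes as they then stand; what a row does not reach is not made up. The controller multiplies each number of a shift by 0.075 m and each number of a turn by 0.5 rad. A row lasts 1/12 s, in which the tool goes at most 41.7 mm and 7.16 degrees, less where a joint would pass 70% of its speed; a pose out of reach is approached as far as the arm can. A call with a number of a shift or a turn outside -1 to 1 is refused whole. A call with a gripper value outside its range is refused whole. The fingers move at their own pace and stop on an object; the grip force is fixed at half the most. Time passes only in rows, so rows that do not move let the fingers close. It gives the time, the measured TCP pose, the force, the opening and the grip force at its end, in the units of the state.
- r.sense(): the state, without advancing time (a new reading comes with each control period).
- r.grab_frame(name): name is "scene" or "top"; returns the picture (420x560x3 uint8, blue, green, red); there is no depth.
- r.calibration(name): a dict with "camera_matrix" (3x3 intrinsics, pixels), "k1" (the pictures are not rectified: a ray, as slopes to the right and down, at radius r is drawn at 1 + k1 r^2 times it, then the intrinsics apply), "origin" and "attitude" of the camera in the world. Camera axes: x right, y down, z forward; pixel columns grow to the right and rows downward; lengths in m; the calibration is good to about 2 mm. A picture is of the moment at which its call begins. calibration takes no time and is no camera call.
- r.hand_in(): hands the job in; it is judged then, once.
Trained networks look in the newest picture that a camera, given by its name, has taken for a name from the list of things; names that differ only in an ending like _2 or _b are one class to them, and where a whole thing is asked for, a point or a joint stands for the part that bears it (a point fixed in the world has none). Each returns a list of dicts, best first, with "confidence" (0 to 1); they miss things now and then, are a little off and sometimes report something else, mostly with a low value. They report only what shows in the picture. A call takes as long as a camera call.
- r.find_in(camera, query): "location" ([x, y, z] in m, in the coordinates of the camera as it stood for that picture, good to about 4 mm: the middle of the surface that is visible of it).
The state is a dict: "t": time; "joints": joint angles; "joint_velocities": joint speeds; "joint_torque": joint torques, N m; "eef_pos": TCP position; "orientation": TCP orientation; "ft_force": force on the tool from outside, world axes, zero at the start; "moment": the same for the moment, N m; "opening": finger opening in m; "finger_force": force on a finger pad.
Only numpy, scipy, OpenCV 4.12 (cv2) and the standard library are available. Lean on these libraries where they do the work, as an engineer would, in place of code of your own. Each camera call takes 0.05 s, during which the arm holds its last target. There are 200 camera calls.

## Working session

There is one attempt and no reset: what is moved stays moved. The work goes in short steps, Python scripts to look and compute and a tool call to move; the robot and the scene stay as the last step left them, time stands still between calls to the robot, and variables do not carry over. Pictures are saved under pics/ and viewed, at most 10 in all, crops included, and the job is handed in when it is done.

Besides the shell and the picture viewer there is one more tool, called after ">>>" by a JSON object that holds its "api" and its "payload", one argument or row to a line. step_arm: Moves the arm, as the interface text tells. Its arguments: {"type":"object","properties":{"targets":{"type":"array","items":{"type":"array","items":{"type":"array","items":{"type":"number"}}}}},"required":["targets"]}

```bash
mkdir -p pics; cat > h.py <<'E'
import numpy as np, cv2
from plant import r
from scipy.spatial.transform import Rotation as R
def att(c):
    a=np.array(c["attitude"],float)
    return a if a.shape==(3,3) else R.from_quat(a).as_matrix()
def world(cam,p):
    c=r.calibration(cam); return att(c)@np.array(p)+np.array(c["origin"])
def plane(cam,u,v,z):
    c=r.calibration(cam);K=np.array(c["camera_matrix"]);d=np.array([(u-K[0,2])/K[0,0],(v-K[1,2])/K[1,1]])
    s=d.copy()
    for _ in range(20): s=d/(1+c["k1"]*(s@s))
    w=att(c)@np.array([s[0],s[1],1]);o=np.array(c["origin"]);return o+w*(z-o[2])/w[2]
def pix(cam,P):
    c=r.calibration(cam);K=np.array(c["camera_matrix"]);q=att(c).T@(np.array(P)-np.array(c["origin"]))
    s=q[:2]/q[2];s=s*(1+c["k1"]*(s@s));return K[:2,:2]@s+K[:2,2]
E
python3 - <<'E'
from h import *
for n in("scene","top"):
    im=r.grab_frame(n);cv2.imwrite(f"pics/{n}0.png",im)
    print(n,r.calibration(n))
    for q in("wide_gate_tab","wide_gate","narrow_gate","roller_1"):
        for d in r.find_in(n,q)[:4]: print(q,round(d["confidence"],2),world(n,d["location"]).round(3),pix(n,world(n,d["location"])).round())
s=r.sense();print(s["t"],s["eef_pos"],s["orientation"],s["opening"],s["ft_force"])
E
```

```text
scene {'camera_matrix': array([[427.21498678,   0.        , 274.67881111],
       [  0.        , 427.21498678, 209.63821358],
       [  0.        ,   0.        ,   1.        ]]), 'k1': -0.06343694142247573, 'origin': array([ 0.11054923, -0.35402512,  0.55692709]), 'attitude': array([ 0.81594169, -0.31022155,  0.18173325, -0.4527414 ])}
wide_gate_tab 0.9 [0.539 0.074 0.098] [288. 251.]
wide_gate 0.98 [0.535 0.08  0.103] [284. 249.]
narrow_gate 0.84 [0.55  0.267 0.103] [227. 205.]
top {'camera_matrix': array([[522.2991364 ,   0.        , 274.28660064],
       [  0.        , 522.2991364 , 215.49354267],
       [  0.        ,   0.        ,   1.        ]]), 'k1': 0.03455851069862145, 'origin': array([0.43790941, 0.16017992, 1.1415291 ]), 'attitude': array([-0.69994878,  0.71038243, -0.05281909,  0.05136792])}
wide_gate_tab 0.68 [0.549 0.081 0.1  ] [313. 236.]
wide_gate 0.61 [0.554 0.073 0.104] [316. 234.]
narrow_gate 0.8 [0.587 0.276 0.101] [215. 219.]
roller_1 0.87 [0.612 0.067 0.12 ] [319. 204.]
roller_1 0.69 [0.642 0.064 0.127] [321. 188.]
0.5 [0.16210904 0.55163095 0.22855884] [ 1.42419630e-01  9.89806369e-01 -4.18716284e-05 -1.23565921e-05] 0.09181763620708014 [ 0.56522657 -0.64940594  0.31162554]
```

View pics/scene0.png

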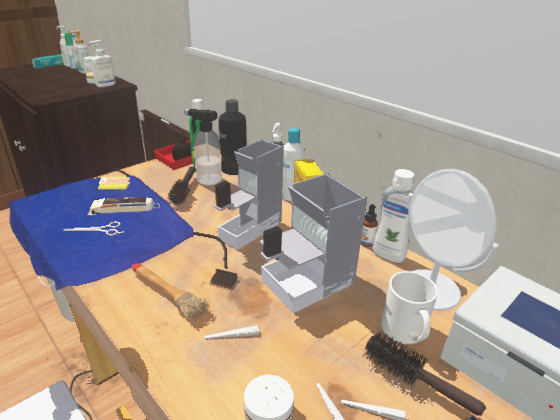

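View pics/top0.png

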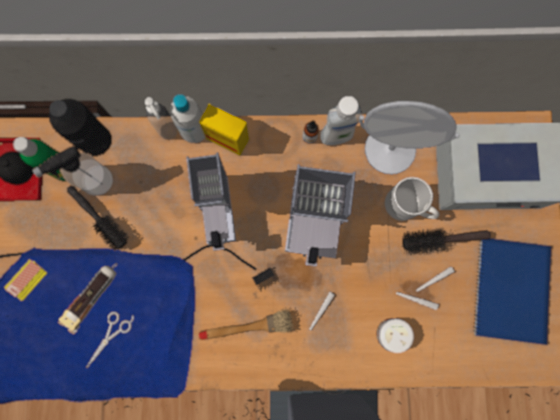

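The wide dispenser is at about (322,195) in the top view with its black tab at (313,255). The narrow one is to its left, tab at (216,240). In the scene view the wide tab is at (272,241). I'll zoom in on both views.

```bash
python3 - <<'E'
from h import *
a=cv2.imread("pics/top0.png")[160:280,270:370];b=cv2.imread("pics/scene0.png")[170:310,245:365]
a=cv2.resize(a,None,fx=4,fy=4,interpolation=2);b=cv2.resize(b,(400,480),interpolation=2)[:480]
a=cv2.resize(a,(400,480));cv2.imwrite("pics/z.png",np.hstack([a,b]))
E
```

```text
(no output)
```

View pics/z.png

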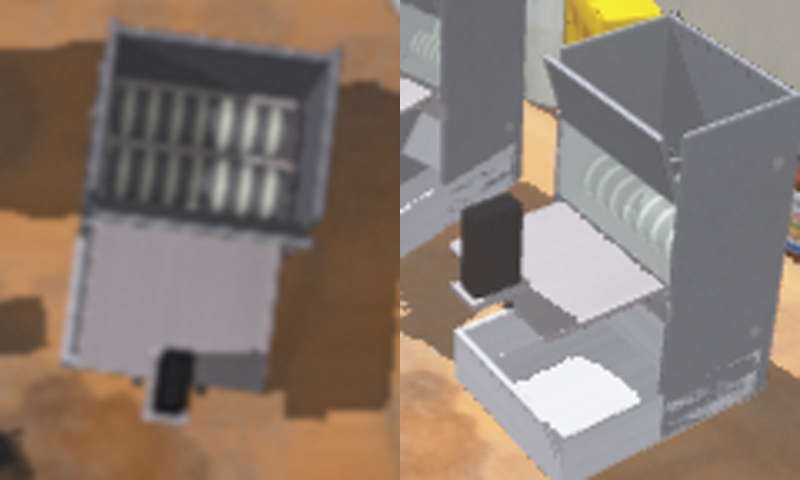

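The crop shows the wide tab upright and clear. In the top view its top face is centred near (314,254.7), and the dispenser is turned by about 7° in the picture.

```bash
python3 - <<'E'
from h import *
t=lambda x,y,z:plane("top",270+x/4,160+y/4,z)
print("tab",t(176,379,.154))
def yaw(a,b,z,perp):
    d=t(*b,z)-t(*a,z); 
    if perp: d=np.array([d[1],-d[0]])
    w=np.degrees(np.arctan2(d[1],d[0])); return (w+90)%180-90,np.linalg.norm((t(*b,z)-t(*a,z)))
print(yaw((112,22),(340,48),.196,1),yaw((90,215),(312,243),.196,1),yaw((62,360),(84,235),.05,0),yaw((266,388),(282,245),.102,0))
print(yaw((160,405),(166,350),.154,0))
im=cv2.imread("pics/scene0.png")
# tab pix check in scene
for yw in(-4,-8,-11):
    c=t(176,379,.154);Rz=R.from_euler('z',yw,degrees=True).as_matrix()
    print(yw,[ (pix("scene",c+Rz@np.array([sx*.015,sy*.008,dz]))-[245,170]).__mul__([400/120,480/140]).round() for dz in(0,-.05) for sx,sy in((-1,-1),(-1,1),(1,1),(1,-1))])
s=r.sense();m=R.from_quat(s["orientation"]).as_matrix();print(m.round(3))
E
```

```text
tab [0.50849575 0.08312485 0.154     ]
(np.float64(-7.5498410568337135), np.float64(0.10614705077141635)) (np.float64(-8.12089329100769), np.float64(0.10210416163507159)) (np.float64(-11.001663308702675), np.float64(0.0670804648829885)) (np.float64(-8.245340874285247), np.float64(0.0723163470827938))
(np.float64(-7.678844660076734), np.float64(0.026162650994883112))
-4 [array([ 76., 222.]), array([ 56., 207.]), array([104., 187.]), array([123., 201.]), array([ 75., 305.]), array([ 57., 289.]), array([102., 268.]), array([121., 283.])]
-8 [array([ 74., 222.]), array([ 56., 206.]), array([106., 187.]), array([124., 203.]), array([ 73., 304.]), array([ 56., 288.]), array([104., 268.]), array([121., 284.])]
-11 [array([ 72., 221.]), array([ 56., 205.]), array([107., 188.]), array([124., 204.]), array([ 72., 304.]), array([ 56., 287.]), array([105., 269.]), array([121., 285.])]
[[-0.959  0.282 -0.   ]
 [ 0.282  0.959 -0.   ]
 [ 0.    -0.    -1.   ]]
```

>>> {"api": "step_arm", "payload": {
  "targets": [
    [[-0.34,-0.34,0,0,0,-0.15,1],[-0.34,-0.34,0,0,0,-0.15,1],[-0.34,-0.34,0,0,0,0,1],[-0.34,-0.34,0,0,0,0,1],[-0.34,-0.34,0,0,0,0,1],[-0.34,-0.34,0,0,0,0,1],[-0.34,-0.34,0,0,0,0,1],[-0.34,-0.34,0,0,0,0,1]]
  ]
}}

```text
t: 1.17
eef_pos: [0.3306, 0.316, 0.2288]
orientation: [0.068, 0.998, 0.0, 0.0]
ft_force: [0.4, 1.1, 0.1]
opening: 0.0921
finger_force: 0.0
```

>>> {"api": "step_arm", "payload": {
  "targets": [
    [[-0.34,-0.34,0,0,0,0,1],[-0.34,-0.34,0,0,0,0,1],[-0.34,-0.34,0,0,0,0,1],[-0.34,-0.34,0,0,0,0,1],[-0.34,-0.34,0,0,0,0,1],[-0.34,-0.34,0,0,0,0,1],[0,0,0,0,0,0,1],[0,0,0,0,0,0,1]]
  ]
}}

```text
t: 1.83
eef_pos: [0.4614, 0.1439, 0.2286]
orientation: [0.07, 0.998, 0.0, -0.0]
ft_force: [-0.5, -0.7, 0.7]
opening: 0.0922
finger_force: 0.0
```

```bash
cat > s.py <<'E'
from h import *
import sys
s=r.sense();m=R.from_quat(s["orientation"]).as_matrix();p=np.array(s["eef_pos"])
print(s["t"],p.round(4),"tool y angle",np.degrees(np.arctan2(m[1,1],m[0,1])).round(2),s["ft_force"],s["opening"],s["finger_force"])
tgt=np.array([.510,.083,.135]);print("units to tgt",((m.T@(tgt-p))/.075).round(3), "tilt",m[:,2].round(3))
E
python3 s.py; python3 - <<'E'
from h import *
im=r.grab_frame("scene");cv2.imwrite("pics/s1.png",cv2.resize(im[100:320,180:400],(600,600)))
for d in r.find_in("scene","wide_gate_tab")[:3]:print(d["confidence"],world("scene",d["location"]))
E
```

```text
1.8333 [0.4614 0.1439 0.2286] tool y angle 82.02 [-0.48054496 -0.69530306  0.73778234] 0.09215501030928878 0.0
units to tgt [-0.755 -0.715  1.248] tilt [-0.  0. -1.]
0.67 [0.53606675 0.07076074 0.0997993 ]
```

View pics/s1.png

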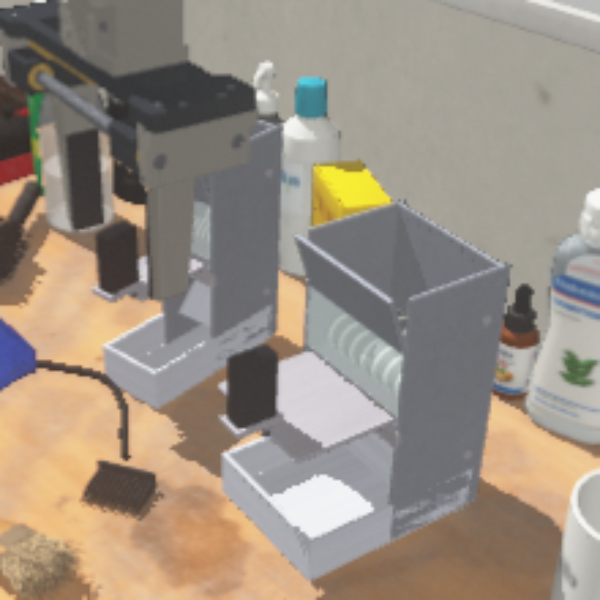

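The wide tab is free at crop (252,385), and the gripper is in the air in front of the narrow dispenser, touching nothing. I'll go over the tab and come partway down.

>>> {"api": "step_arm", "payload": {
  "targets": [
    [[-0.38,-0.36,0,0,0,0,1],[-0.375,-0.355,0,0,0,0,1],[0,0,0.25,0,0,0,1],[0,0,0.25,0,0,0,1],[0,0,0.2,0,0,0,1],[0,0,0,0,0,0,1]]
  ]
}}

```text
t: 2.43
eef_pos: [0.5067, 0.0858, 0.1727]
orientation: [0.067, 0.998, 0.0, -0.003]
ft_force: [-1.0, 0.4, 0.5]
opening: 0.0921
finger_force: 0.0
```

```bash
python3 s.py; python3 - <<'E'
from h import *
a=r.grab_frame("scene")[100:320,180:400];b=r.grab_frame("top")[150:290,240:380]
cv2.imwrite("pics/s2.png",np.hstack([cv2.resize(x,(400,400),interpolation=2) for x in(a,b)]))
E
```

```text
2.4333 [0.5067 0.0858 0.1727] tool y angle 82.33 [-1.01604668  0.39778354  0.52868321] 0.09211363660334634 0.0
units to tgt [-0.052 -0.032  0.502] tilt [-0.007  0.001 -1.   ]
```

View pics/s2.png

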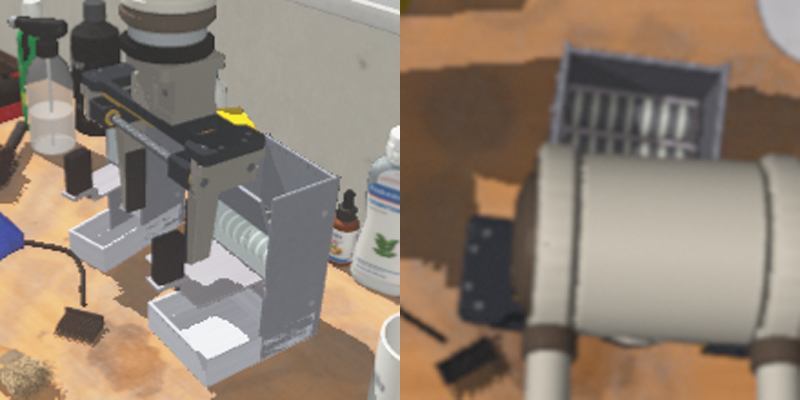

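The open fingers straddle the wide tab, seen at crop (168,255) with the near finger beside it at (200,230), and they clear the hopper. Now I'll descend and close.

>>> {"api": "step_arm", "payload": {
  "targets": [
    [[-0.05,-0.03,0.17,0,0,0,1],[0,0,0.17,0,0,0,1],[0,0,0.16,0,0,0,1],[0,0,0,0,0,0,1],[0,0,0,0,0,0,0.5],[0,0,0,0,0,0,0.3]]
  ]
}}

```text
t: 3.03
eef_pos: [0.5135, 0.0818, 0.1396]
orientation: [0.068, 0.998, -0.0, 0.001]
ft_force: [0.2, -0.9, 0.4]
opening: 0.0808
finger_force: 0.0
```

```bash
python3 s.py
```

```text
3.0333 [0.5135 0.0818 0.1396] tool y angle 82.25 [ 0.16609483 -0.94970546  0.42389356] 0.08077782803717629 0.0
units to tgt [0.049 0.009 0.062] tilt [ 0.001 -0.    -1.   ]
```

>>> {"api": "step_arm", "payload": {
  "targets": [
    [[0.03,0,0.06,0,0,0,0.2],[0,0,0,0,0,0,0],[0,0,0,0,0,0,0],[0,0,0,0,0,0,0],[0,0,0,0,0,0,0],[0,0,0,0,0,0,0],[0,0,0,0,0,0,0],[0,0,0,0,0,0,0]]
  ]
}}

```text
t: 3.7
eef_pos: [0.5108, 0.0819, 0.1341]
orientation: [0.068, 0.998, 0.0, 0.0]
ft_force: [-0.5, 0.4, -0.1]
opening: 0.0269
finger_force: 0.0
```

```bash
python3 s.py
```

```text
3.7 [0.5108 0.0819 0.1341] tool y angle 82.22 [-0.5015629   0.40417583 -0.14143637] 0.026896621052199234 0.0
units to tgt [ 0.013  0.013 -0.011] tilt [ 0.  0. -1.]
```

>>> {"api": "step_arm", "payload": {
  "targets": [
    [[0,0,0,0,0,0,0],[0,0,0,0,0,0,0],[0,0,0,0,0,0,0],[0,0,0,0,0,0,0]]
  ]
}}

```text
t: 4.03
eef_pos: [0.511, 0.0835, 0.1341]
orientation: [0.068, 0.998, 0.002, 0.0]
ft_force: [1.2, 6.7, -1.7]
opening: 0.0158
finger_force: 30.0
```

```bash
python3 s.py
```

```text
4.0333 [0.511  0.0835 0.1341] tool y angle 82.16 [ 1.18460148  6.66432701 -1.72255601] 0.015833726631111742 30.004743039608
units to tgt [ 0.012 -0.008 -0.012] tilt [ 0.001  0.003 -1.   ]
```

Gripped at 15.8 mm, which matches the tab. Drawing it out.

>>> {"api": "step_arm", "payload": {
  "targets": [
    [[0.1,0.02,0,0,0,0,0],[0.15,0,0,0,0,0,0],[0.15,0,0,0,0,0,0],[0.15,0,0,0,0,0,0],[0.15,0,0,0,0,0,0],[0.1,0,0,0,0,0,0],[0,0,0,0,0,0,0]]
  ]
}}

```text
t: 4.62
eef_pos: [0.4504, 0.0928, 0.1341]
orientation: [0.068, 0.998, 0.001, -0.0]
ft_force: [-1.0, 6.0, 2.4]
opening: 0.0157
finger_force: 30.0
```

```bash
python3 s.py
```

```text
4.6167 [0.4504 0.0928 0.1341] tool y angle 82.18 [-1.01837384  6.04804344  2.3687327 ] 0.01572026559253094 30.0071981549263
units to tgt [-0.805 -0.021 -0.013] tilt [-0.     0.002 -1.   ]
```

>>> {"api": "step_arm", "payload": {
  "targets": [
    [[0.08,0.02,0,0,0,0,0],[0.08,0,0,0,0,0,0],[0.05,0,0,0,0,0,0],[0.03,0,0,0,0,0,0],[0,0,0,0,0,0,0]]
  ]
}}

```text
t: 5.03
eef_pos: [0.4366, 0.095, 0.1342]
orientation: [0.068, 0.998, 0.0, 0.004]
ft_force: [14.9, -0.2, -13.6]
opening: 0.0158
finger_force: 30.0
```

```bash
python3 s.py
```

```text
5.0333 [0.4366 0.095  0.1342] tool y angle 82.17 [ 14.94974104  -0.17302663 -13.57353801] 0.01577838779931625 30.001947283744812
units to tgt [-0.991 -0.025 -0.002] tilt [ 0.008 -0.001 -1.   ]
```

The gate has moved 75 mm and 15 N has built up, so it is at the stop (it started 0 to 6 mm out). I'll check the rollers before letting go.

>>> {"api": "step_arm", "payload": {
  "targets": [
    [[0.03,0,0,0,0,0,0],[0,0,0,0,0,0,0],[0,0,0,0,0,0,0],[0,0,0,0,0,0,0],[0,0,0,0,0,0,0],[0,0,0,0,0,0,0],[-0.03,0,0,0,0,0,0],[-0.05,0,0,0,0,0,0]]
  ]
}}

```text
t: 5.7
eef_pos: [0.4375, 0.0949, 0.1343]
orientation: [0.068, 0.998, 0.0, -0.0]
ft_force: [-4.4, 0.2, 2.0]
opening: 0.0158
finger_force: 30.0
```

```bash
python3 s.py; python3 - <<'E'
from h import *
a=r.grab_frame("scene")[100:320,180:400];b=r.grab_frame("top")[150:290,240:380]
cv2.imwrite("pics/s3.png",np.hstack([cv2.resize(x,(400,400),interpolation=2) for x in(a,b)]))
for c in("scene","top"):
  for d in r.find_in(c,"roller_1")[:3]:print(c,d["confidence"],world(c,d["location"]).round(3))
E
```

```text
5.7 [0.4375 0.0949 0.1343] tool y angle 82.2 [-4.37764766  0.16560383  2.03951328] 0.015823119852119885 30.015987753868103
units to tgt [-0.98  -0.025 -0.011] tilt [-0.001  0.    -1.   ]
scene 0.66 [0.555 0.065 0.023]
scene 0.6 [0.534 0.071 0.024]
```

View pics/s3.png

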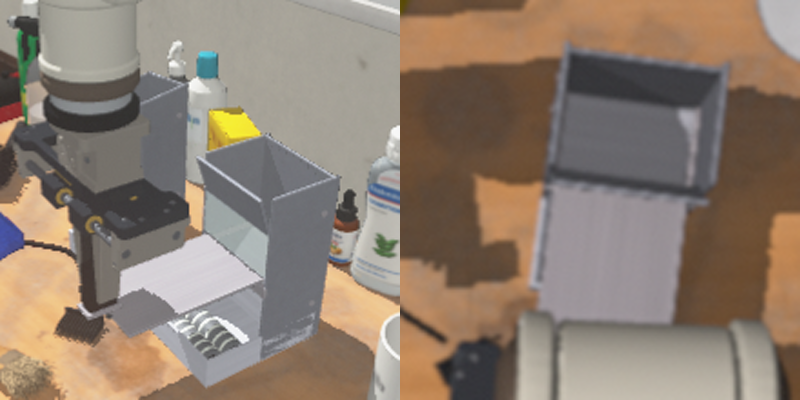

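The hopper is empty and both rollers lie in the pan, around crop (205,330). My easing-off may have nudged the gate back about 1 mm, so I'll draw it to the stop again and release there.

>>> {"api": "step_arm", "payload": {
  "targets": [
    [[0.06,0,0,0,0,0,0],[0.01,0,0,0,0,0,0],[0,0,0,0,0,0,0]]
  ]
}}

```text
t: 6.15
eef_pos: [0.4361, 0.095, 0.1344]
orientation: [0.068, 0.998, -0.0, 0.006]
ft_force: [19.9, -1.6, -16.8]
opening: 0.0159
finger_force: 30.0
```

>>> {"api": "step_arm", "payload": {
  "targets": [
    [[0,0,0,0,0,0,0.6],[0,0,0,0,0,0,0.6],[0,0,0,0,0,0,0.6],[0,0,0,0,0,0,0.6],[0,0,0,0,0,0,0.6],[0,0,0,0,0,0,0.6]]
  ]
}}

```text
t: 6.65
eef_pos: [0.4322, 0.0957, 0.1341]
orientation: [0.068, 0.998, -0.0, -0.0]
ft_force: [0.9, -0.4, 0.3]
opening: 0.0537
finger_force: 0.0
```

```bash
python3 s.py
```

```text
6.65 [0.4322 0.0957 0.1341] tool y angle 82.24 [ 0.93473822 -0.44776545  0.30315701] 0.053731957894176195 0.0
units to tgt [-1.051 -0.027 -0.013] tilt [-0. -0. -1.]
```

>>> {"api": "step_arm", "payload": {
  "targets": [
    [[0,0,-0.2,0,0,0,0.6],[0,0,-0.3,0,0,0,0.6],[0,0,-0.4,0,0,0,0.6],[0.3,0,-0.4,0,0,0,0.6],[0.4,0,0,0,0,0,0.6],[0.4,0,0,0,0,0,0.6],[0,0,0,0,0,0,0.6],[0,0,0,0,0,0,0.6]]
  ]
}}

```text
t: 7.32
eef_pos: [0.3502, 0.107, 0.2318]
orientation: [0.067, 0.998, -0.0, 0.001]
ft_force: [0.3, -0.8, 0.1]
opening: 0.0553
finger_force: 0.0
```

```bash
python3 s.py; python3 - <<'E'
from h import *
a=r.grab_frame("scene")[100:320,180:400];b=r.grab_frame("top")[150:290,180:380]
cv2.imwrite("pics/s4.png",np.hstack([cv2.resize(a,(400,400),interpolation=2),cv2.resize(b,(400,400*140//200*1),interpolation=2).copy() if 0 else cv2.resize(b,(400,400),interpolation=2)]))
E
```

```text
7.3167 [0.3502 0.107  0.2318] tool y angle 82.26 [ 0.30756666 -0.84607592  0.10889627] 0.05528631832710478 0.0
units to tgt [-2.152 -0.03   1.294] tilt [ 0.002 -0.    -1.   ]
```

View pics/s4.png

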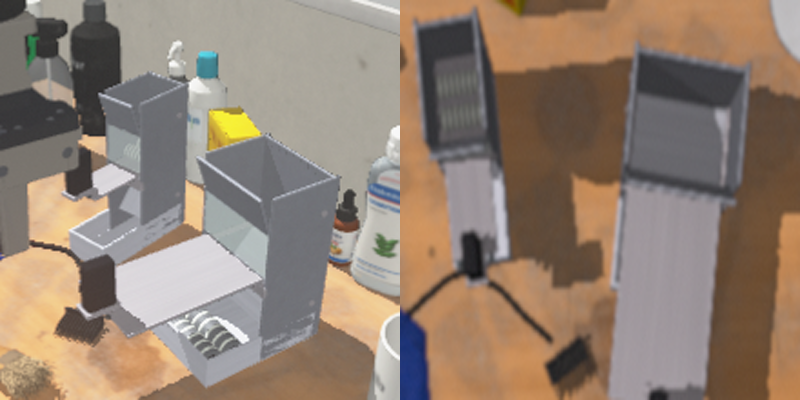

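The wide gate is fully out with its tab free at (97,280), both rollers are in the pan at (205,330), and the narrow gate is still shut.

```bash
python3 -c "
from plant import r
print(r.hand_in())"
```

```text
the job is handed in; nothing more can be done
None
```

I drew the wide dispenser's gate out to its end stop and let go; both rollers dropped into its catch pan, the narrow gate stayed shut, and I handed the job in at about 7.5 s.

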